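# Load the dessert caddy

## Robot

A 7-joint arm with a two-finger parallel gripper is mounted at the origin on a cart in front of the work surface, level with it; the furniture and walls round the work are solid. World frame = base frame: x ahead of the robot, y to its left, z up, the work surface at z = 0. Lengths are in m, angles in rad, forces in N, time in s.
With the tool pointing down it reaches from about 0.4 to 0.85 m from the base axis. Payload 10.4 kg.
Tool frame: the origin (TCP) lies at the very end of the fingers, on their centre line; the grasp point (between the pads) lies 19 mm behind it; z points along the fingers, y is the line along which they close (so a half turn about z gives the same grasp; the last joint's range is limited). The gripper opens to 85 mm and grips with 20 to 120 N. Pads are 22 mm wide; open, the fingers measure 114 mm over their backs; the gripper's body (76 mm by 85 mm) begins 54 mm behind the grasp point. The pads swing forward as they close: fully open they stand 13 mm farther back than shut.
Start: joints at [1.106, 0.332, -0.065, 1.46, 0.022, 1.35, -0.088], TCP at [0.267, -0.565, 0.231] pointing down, gripper open.
Joint ranges: [-2.6, 2.6], [-0.5, 2.12], [-1.47, 1.34], [0.16, 2.42], [-1.27, 4.41], [0.06, 2.06], [-2.6, 2.6]. Speed limits (rad/s): [2.22, 2.22, 2.79, 2.79, 3.14, 3.14, 3.14].

## Interface

Orientations are given as a unit quaternion [x, y, z, w].
In Python, from workcell import manip gives the robot as it stands.
- The arm moves only by the tool send_path, called as name([rows], argument=value, ...), one row to a line, values as JSON. Schema: {"type":"object","properties":{"offsets":{"type":"array","items":{"type":"array","prefixItems":[{"type":"array","items":{"type":"number"},"minItems":3,"maxItems":3},{"type":"array","items":{"type":"number"},"minItems":3,"maxItems":3},{"type":"number"}],"minItems":3,"maxItems":3},"minItems":1,"maxItems":20},"grip_n":{"type":"number"},"only":{"type":"string"},"quiet":{"type":"boolean"},"lines":{"type":"string"}},"required":["offsets"],"additionalProperties":false}. offsets is a list of rows, 1 to 20 of them, each written [[rx, ry, rz], [dx, dy, dz], opening]: a rotation vector rx, ry, rz in a scale on which 1.0 is 2 pi rad, then dx, dy, dz in parts of the range, where 1.0 means 0.8 m, then the opening from 0.0 (shut) to 1.0 (fully open); each row is the pose to reach, as a shift and turn from the pose commanded when the call began, along the tool's axes at that moment; what a row does not reach only later rows make up. A row lasts 1/8 s, in which the tool goes at most 0.0625 m and 0.188 rad, less where a joint would pass 70% of its speed; a pose out of reach is approached as far as the arm can. The fingers move at their own pace and stop on an object; grip_n is the grip in N (left out, the last holds). Time passes only in rows, so rows that do not move let the fingers close. The tool returns the time, the measured TCP pose, the force, the opening and the grip force at its end. only (a regular expression) keeps the lines of the reply that match it, lines (a string "A,B") keeps lines A to B, and quiet returns only ok. Shift and turn numbers lie between -1 and 1, and a call with a number outside is refused. Input that does not fit is refused with a message, and nothing moves.
- manip.get_obs(): the state, without advancing time (a new reading comes with each control period).
- manip.camera(name): name is "scene" or "top" or "wrist"; returns the picture (480x640x3 uint8, blue, green, red); there is no depth.
- manip.calibration(name): a dict with "fx", "fy", "cx", "cy" (pixels), "world_from_camera" (4x4, takes a point from camera to world coordinates); the wrist camera has in their place "tool_from_camera" (4x4, takes a point from camera to tool coordinates, whose origin is the TCP and whose axes are the flange's). Camera axes: x right, y up, looking along -z (the intrinsics and any distortion apply to the point x, -y, -z); pixel columns grow to the right and rows downward; lengths in m; the calibration is good to about 2 mm. A picture is of the moment at which its call begins: read the wrist's pose just before it. calibration takes no time and is no camera call.
- manip.hand_in(): hands the job in; it is judged then, once.
Trained networks look in the newest picture that a camera, given by its name, has taken for a name from the list of things; names that differ only in an ending like _2 or _b are one class to them, and where a whole thing is asked for, a point or a joint stands for the part that bears it (a point fixed in the world has none). Each returns a list of dicts, best first, with "confidence" (0 to 1); they miss things now and then, are a little off and sometimes report something else, mostly with a low value. They report only what shows in the picture. A call takes as long as a camera call. They do not tell look-alikes from the thing itself.
- manip.outline_of(camera, thing): "mask" (480x640 bool, what is visible of it) and "bbox" ([left, top, right, bottom] in pixels, round what is visible of it).
The state is a dict: "clock": time; "joint_pos": joint angles; "joint_velocities": joint speeds; "tau": joint torques, N m; "position": TCP position; "ee_rot": TCP orientation; "ft_force": force on the tool from outside, world axes, zero at the start; "torque": the same for the moment, N m; "grip_width": opening from 0.0 (shut) to 1.0 (fully open); "grasp_force": force on a finger pad.
Only numpy, scipy, OpenCV 4.12 (cv2) and the standard library are available. Lean on these libraries where they do the work, as an engineer would, in place of code of your own. Each camera call takes 0.05 s, during which the arm holds its last target. There are 200 camera calls.

## Task

Get the wooden dessert caddy ready to go out to a table: stand the sugar shaker upright in its smallest steel ring, the sprinkle jar in the middle-sized ring and the cream pot in the largest ring, and lay the teaspoon flat and lengthwise in the long channel of the caddy, well within it. The yellow-capped spice jar and the cake fork do not go along: leave them where they are.

Things in the scene. Friction and masses are not known exactly. Their poses are not given: they have to be found in the camera images.
- caddy: Wooden tray, fixed, 190 (x) by 330 (y) mm, end handles stick out 17 more. Origin: centre of underside. Floor top 8 mm up, walls 8 thick to 22 mm. A divider (x -24 to -18 mm, top 20 mm) leaves, on the robot's side, a cutlery channel along y: centre line x -55.5 mm, inside 63 wide, 314 long, 14 deep. Beyond it three rings in varying order at x 35, y -102, 0, 102 mm.
- ring_small: Smallest steel ring holder, fixed on the caddy floor: inside diameter 58 mm, wall 3 mm, 20 mm high, open at the top; its axis is vertical. Origin: on the axis, at the caddy floor (8 mm above the work surface); its rim is 28 mm above the work surface.
- ring_medium: Middle-sized steel ring holder, like the small one but 70 mm inside diameter. Origin: on the axis, at the caddy floor.
- ring_large: Largest steel ring holder, like the small one but 86 mm inside diameter. Origin: on the axis, at the caddy floor.
- sugar_shaker: Round clear glass sugar shaker with white sugar and a domed grey pouring cap, 44 mm diameter, 90 mm high, standing upright. Origin: centre of its underside; z up.
- sprinkle_jar: Squat round jar of coloured sweets with a black screw lid, 54 mm diameter, 75 mm high, standing upright, closed. Origin: centre of its underside; z up.
- cream_pot: Open pot of plain white stoneware, 68 mm diameter, 66 mm high, empty, standing upright; take it round the body from above. Origin: centre of its underside; z up.
- teaspoon: Plain metal teaspoon, flat, 132 mm long (its x axis), 28 mm wide at the bowl, 11 mm high. Origin: centre of its bounding box, at the underside; z up. It lies on the work surface. Take it across the middle (19 mm wide there) with the fingertips right down at the surface: its widest edge is only 5 mm up and it slips out of a higher grip.
- spice_jar: Look-alike of the shaker that stays: squarish spice jar with green herbs and a yellow cap, 42 mm wide, 96 mm high, standing upright. Origin: centre of its underside.
- cake_fork: Look-alike of the teaspoon that stays: plain metal cake fork with tines lying flat, 144 mm long (its x axis), 20 mm wide, 11 mm high. Origin: centre of its bounding box, at the underside.
Mind the look-alikes: they are no part of the job. Leave any red look-alike of the sprinkle_jar alone. Leave any pink look-alike of the spice_jar alone.

How it is judged:
By the outcome, as a careful person would: the job done as asked, in the order asked, and still so for the second after the job is handed in, with the robot touching nothing.
It also fails if it takes over 99 s, if anything falls off the work surface, if the arm or the gripper's body presses on something with over 40 N, if the wrist force passes 120 N, or if a joint passes its speed limit or range.

## Working session

There is one attempt and no reset: what is moved stays moved. The work goes in short steps, Python scripts to look and compute and a tool call to move; the robot and the scene stay as the last step left them, time stands still between calls to the robot, and variables do not carry over. Pictures are saved under pics/ and viewed, at most 14 in all, crops included, and the job is handed in when it is done.

```bash
mkdir -p pics; ls
```

Run:
```python
from workcell import manip
import cv2,numpy as np
for c in("top","scene"):
    im=manip.camera(c); cv2.imwrite(f"pics/{c}0.png",im)
    k=manip.calibration(c); print(c,{a:(np.round(b,3).tolist()) for a,b in k.items()})
    for t in ["caddy","ring_small","ring_medium","ring_large","sugar_shaker","sprinkle_jar","cream_pot","teaspoon","spice_jar","cake_fork"]:
        if c=="top":
            print(t,[(round(r["confidence"],2),[int(v) for v in r["bbox"]]) for r in manip.outline_of(c,t)][:4])
o=manip.get_obs();print(o)
```

```text
pics
top {'fx': 544.437, 'fy': 544.437, 'cx': 328.095, 'cy': 240.556, 'world_from_camera': [[0.013, 0.997, -0.08, 0.472], [-1.0, 0.011, -0.023, -0.028], [-0.022, 0.08, 0.997, 1.16], [0.0, 0.0, 0.0, 1.0]]}
caddy [(0.63, [141, 187, 309, 309])]
ring_small [(0.64, [211, 213, 242, 245])]
ring_medium [(0.65, [163, 201, 198, 240])]
ring_large [(0.86, [249, 222, 298, 262])]
sugar_shaker [(0.78, [479, 206, 505, 231])]
sprinkle_jar [(0.62, [334, 196, 358, 223]), (0.57, [375, 162, 404, 187])]
cream_pot [(0.78, [492, 275, 529, 309])]
teaspoon [(0.85, [415, 269, 429, 329])]
spice_jar [(0.94, [409, 193, 433, 222]), (0.68, [420, 154, 445, 185]), (0.53, [480, 206, 505, 232])]
cake_fork [(0.74, [361, 264, 375, 328])]
scene {'fx': 440.032, 'fy': 440.032, 'cx': 324.973, 'cy': 238.865, 'world_from_camera': [[-0.79, 0.44, -0.427, 0.138], [-0.613, -0.561, 0.557, 0.536], [0.006, 0.702, 0.712, 0.748], [0.0, 0.0, 0.0, 1.0]]}
{'clock': 0.6, 'joint_pos': array([ 1.10640275,  0.33219312, -0.06470103,  1.46010406,  0.02162481,
        1.34987511, -0.088486  ]), 'joint_velocities': array([-3.19483838e-05,  1.53014576e-03,  1.02575999e-03, -7.26352883e-05,
       -6.07694875e-04, -1.68583219e-05, -1.04562949e-04]), 'tau': array([-2.93230023e-04, -6.24943542e+01,  4.89180337e-02, -3.91686130e+01,
        1.63630728e-02,  2.02636504e-03, -1.86224327e-05]), 'position': array([ 0.26724824, -0.56501238,  0.23133989]), 'ee_rot': array([9.75698750e-01, 2.19116285e-01, 1.15023713e-05, 5.69342692e-05]), 'ft_force': array([ 0.02512431, -0.26577618,  0.88698875]), 'torque': array([ 0.00055366, -0.00891258,  0.02468087]), 'grasp_force': 0.0, 'grip_width': 0.9995761879927254}
```

Run:
```python
import cv2
a=cv2.imread("pics/top0.png")[140:340,120:550]
cv2.imwrite("pics/top0c.png",cv2.resize(a,None,fx=1.86,fy=1.86,interpolation=cv2.INTER_CUBIC))
```

```text
(no output)
```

View pics/top0c.png

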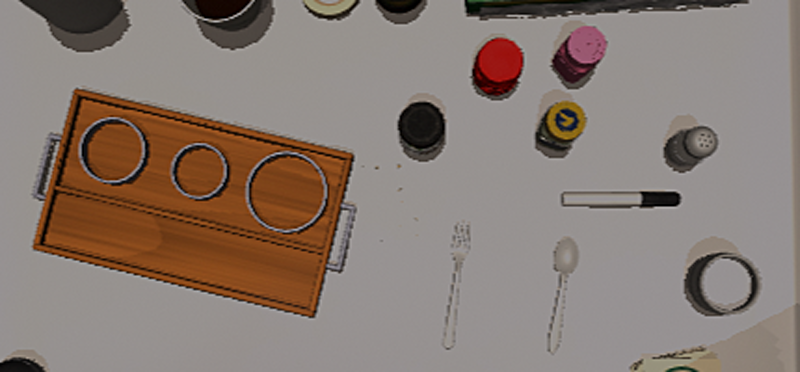

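View pics/scene0.png

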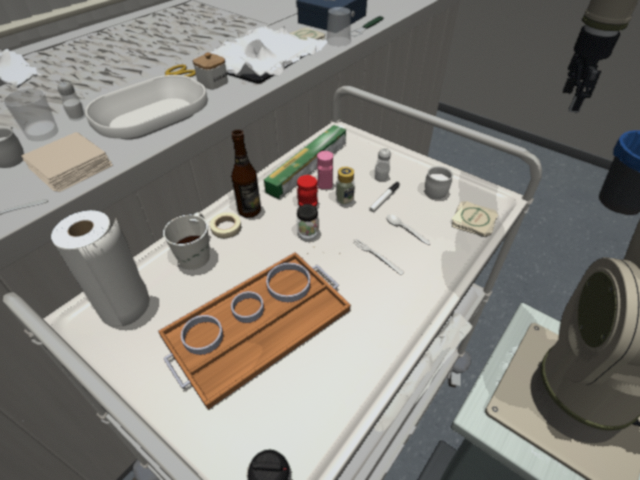

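The top picture (crop px) shows the black-lidded sprinkle jar at (422,127), with a red look-alike at (498,66). The yellow spice jar is at (562,122), with a pink one at (585,45). The perforated-cap shaker is at (695,145), the spoon at (560,295), the fork at (457,285) and the cream pot at (724,283). In the caddy the rings run medium, small, large from left to right.

Next I fit positions from both cameras.

Create h.py:
```python
from workcell import manip
import cv2,numpy as np
from scipy.optimize import least_squares
from scipy.spatial.transform import Rotation as R
def cam(c,pose=None):
    k=manip.calibration(c)
    if "world_from_camera" in k: W=np.array(k["world_from_camera"])
    else:
        T=np.eye(4);T[:3,:3]=R.from_quat(pose["ee_rot"]).as_matrix();T[:3,3]=pose["position"];W=T@np.array(k["tool_from_camera"])
    return k,W
def proj(P,k,W):
    q=(np.atleast_2d(P)-W[:3,3])@W[:3,:3]
    return np.c_[k["cx"]+k["fx"]*q[:,0]/-q[:,2],k["cy"]-k["fy"]*q[:,1]/-q[:,2]]
def ray(uv,k,W,z):
    d=W[:3,:3]@np.array([(uv[0]-k["cx"])/k["fx"],-(uv[1]-k["cy"])/k["fy"],-1]);return W[:3,3]+d*(z-W[2,3])/d[2]
def snap(c):
    o=manip.get_obs();im=manip.camera(c);return im,cam(c,o)
a=np.linspace(0,2*np.pi,48)[:-1]
def fitcyl(mask,kW,d,z0,z1):
    k,W=kW;h=cv2.convexHull(np.argwhere(mask)[:,::-1].astype(np.float32)).reshape(-1,2)
    b=np.r_[h.min(0)-.5,h.max(0)+.5]
    def f(p):
        u=np.vstack([proj(np.c_[p[0]+d/2*np.cos(a),p[1]+d/2*np.sin(a),0*a+z],k,W) for z in(z0,z1)])
        return np.r_[u.min(0),u.max(0)]+[0,0,0,0]-b
    s=least_squares(f,ray((b[:2]+b[2:])/2,k,W,(z0+z1)/2)[:2]);return s.x,s.fun
DIM=dict(ring_small=(.064,.008,.028),ring_medium=(.076,.008,.028),ring_large=(.092,.008,.028),sugar_shaker=(.044,0,.09),sprinkle_jar=(.054,0,.075),cream_pot=(.068,0,.066),spice_jar=(.044,0,.096))
def flat(mask,kW,z=.004):
    ys,xs=np.nonzero(mask);P=np.array([ray(u,*kW,z)[:2] for u in zip(xs,ys)])
    r=cv2.minAreaRect((P*1000).astype(np.float32));b=cv2.boxPoints(r)
    e=max(b[1]-b[0],b[2]-b[1],key=np.linalg.norm)
    v=e/np.linalg.norm(e); return np.array(r[0])/1000,np.degrees(np.arctan2(v[1],v[0])),np.array(r[1])
```

Run:
```python
from h import *
np.set_printoptions(precision=4,suppress=True)
for c in("top","scene"):
    im,kW=snap(c)
    for t in DIM:
        for r in manip.outline_of(c,t)[:3]:
            if r["confidence"]>.4: x,f=fitcyl(r["mask"],kW,*DIM[t]);print(c,t,round(r["confidence"],2),x,f.round(1))
    for t in("teaspoon","cake_fork"):
        for r in manip.outline_of(c,t)[:2]: print(c,t,round(r["confidence"],2),*flat(r["mask"],kW))
```

```text
top ring_small 0.68 [0.5796 0.2116] [-0.  -0.5  0.   0.5]
top ring_medium 0.59 [0.602  0.3104] [-0.1 -0.3  0.1  0.3]
top ring_large 0.56 [0.5574 0.1113] [-0.3 -0.1  0.3  0.1]
top sugar_shaker 0.8 [ 0.6088 -0.3345] [-3.  -2.2  2.8  2.4]
top sprinkle_jar 0.87 [ 0.6978 -0.1227] [-0.6 -1.3  0.5  1.4]
top sprinkle_jar 0.71 [ 0.6266 -0.0387] [-0.4 -0.8  0.4  0.9]
top cream_pot 0.9 [ 0.461 -0.372] [-1.2  0.3  1.2 -0.3]
top spice_jar 0.9 [ 0.6297 -0.1905] [-0.7  0.1  0.7 -0.1]
top spice_jar 0.65 [ 0.7099 -0.212 ] [-0.6  0.1  0.6 -0.1]
top teaspoon 0.64 [ 0.444  -0.2017] -3.8834362 [ 25.8636 129.0039]
top teaspoon 0.44 [0.5894 0.2143] 86.26133 [67.3237 40.2862]
top cake_fork 0.72 [ 0.4541 -0.08  ] -6.7207594 [ 16.5248 140.4212]
scene ring_small 0.72 [0.5834 0.2139] [ 0.4  0.1 -0.4 -0.1]
scene ring_medium 0.75 [0.6066 0.313 ] [-0.7 -0.5  0.7  0.4]
scene ring_large 0.71 [0.5605 0.1144] [ 0.1 -0.4 -0.1  0.3]
scene sugar_shaker 0.79 [ 0.614  -0.3309] [-1.8 -2.2  1.7  1.9]
scene sprinkle_jar 0.67 [ 0.7091 -0.1307] [-0.9 -3.4  1.   3.1]
scene sprinkle_jar 0.56 [ 0.6322 -0.0391] [-0.3 -1.5  0.3  1.4]
scene cream_pot 0.91 [ 0.4642 -0.3729] [-1.  -1.1  1.   0.9]
scene spice_jar 0.98 [ 0.6353 -0.1907] [ 0.6 -0.4 -0.6  0.4]
scene spice_jar 0.84 [ 0.7163 -0.213 ] [ 0.4 -0.8 -0.4  0.8]
scene spice_jar 0.56 [ 0.6108 -0.3253] [-2.  -3.8  1.9  3.4]
scene teaspoon 0.53 [ 0.4512 -0.1958] -13.292512 [ 29.9098 129.2965]
scene cake_fork 0.7 [ 0.6429 -0.3852] -58.043354 [ 42.4047 147.6053]
scene cake_fork 0.6 [ 0.4566 -0.077 ] -5.2574987 [ 15.4266 136.1432]
```

Add to h.py:
```python
def goal(x,y,z,ang=77.2,frm=None):
    """shift in tool axes to a tool-down pose with tool x at ang deg"""
    o=manip.get_obs();p,q=(o["position"],R.from_quat(o["ee_rot"])) if frm is None else (np.array(frm[:3]),R.from_euler('zx',[frm[3],180],degrees=True))
    t=R.from_euler('zx',[ang,180],degrees=True)
    d=q.inv().apply(np.array([x,y,z])-p);r=(q.inv()*t).as_rotvec()
    print("row",r.round(3),d.round(4),"n>=",max(np.linalg.norm(d)/.0625,np.linalg.norm(r)/.188).round(1))
```

Run:
```python
from h import *
k=manip.calibration("wrist");print({a:np.round(b,3).tolist() for a,b in k.items()})
goal(.35,-.52,.33); goal(.611,-.333,.26)
goal(.611,-.333,.26,frm=(.35,-.52,.33,77.2))
```

```text
{'fx': 398.993, 'fy': 398.993, 'cx': 318.066, 'cy': 238.841, 'tool_from_camera': [[-0.0, 0.953, 0.304, 0.077], [1.0, 0.0, -0.0, 0.0], [-0.0, 0.304, -0.953, -0.143], [0.0, 0.0, 0.0, 1.0]]}
row [ 0.    -0.     1.789] [ 0.094  -0.0053 -0.0986] n>= 9.5
row [ 0.    -0.     1.789] [ 0.4099 -0.0628 -0.0286] n>= 9.5
row [0. 0. 0.] [-0.1245 -0.2959  0.07  ] n>= 5.3
```

```bash
sed -i "s/'zx'/'ZX'/g" h.py
```

Run:
```python
from h import *
goal(.35,-.52,.33); goal(.611,-.333,.26)
```

```text
row [ 0.    -0.    -0.906] [ 0.094  -0.0053 -0.0986] n>= 4.8
row [ 0.    -0.    -0.906] [ 0.4099 -0.0628 -0.0286] n>= 6.7
```

Units first: shifts go in shares of 0.8 m and turns go in shares of 2 pi rad. So 0.41 m is 0.5125, -0.1 m is -0.125, -0.906 rad is -0.1442.

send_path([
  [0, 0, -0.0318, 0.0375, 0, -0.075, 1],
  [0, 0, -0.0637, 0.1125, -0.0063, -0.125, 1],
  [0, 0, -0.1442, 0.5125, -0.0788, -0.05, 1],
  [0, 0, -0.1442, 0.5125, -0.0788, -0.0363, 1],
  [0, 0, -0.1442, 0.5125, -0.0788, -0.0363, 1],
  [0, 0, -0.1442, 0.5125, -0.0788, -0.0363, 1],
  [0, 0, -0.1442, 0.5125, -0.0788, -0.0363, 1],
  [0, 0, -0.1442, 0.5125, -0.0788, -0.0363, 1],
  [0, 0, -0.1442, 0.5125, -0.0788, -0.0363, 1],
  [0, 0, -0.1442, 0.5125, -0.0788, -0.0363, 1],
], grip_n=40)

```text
refused: offsets[0]: [0, 0, -0.0318, 0.0375, 0, -0.075, 1] is too long (schema: maxItems 3). Nothing was moved.
```

I used the wrong layout. The manual says rows with the three-number parts in brackets of their own; once more.

send_path([
  [[0, 0, -0.0318], [0.0375, 0, -0.075], 1],
  [[0, 0, -0.0637], [0.1125, -0.0063, -0.125], 1],
  [[0, 0, -0.1442], [0.5125, -0.0788, -0.05], 1],
  [[0, 0, -0.1442], [0.5125, -0.0788, -0.0363], 1],
  [[0, 0, -0.1442], [0.5125, -0.0788, -0.0363], 1],
  [[0, 0, -0.1442], [0.5125, -0.0788, -0.0363], 1],
  [[0, 0, -0.1442], [0.5125, -0.0788, -0.0363], 1],
  [[0, 0, -0.1442], [0.5125, -0.0788, -0.0363], 1],
  [[0, 0, -0.1442], [0.5125, -0.0788, -0.0363], 1],
  [[0, 0, -0.1442], [0.5125, -0.0788, -0.0363], 1],
], grip_n=40)

```text
clock: 2.85
position: [0.6103, -0.3338, 0.2605]
ee_rot: [0.782, 0.624, -0.0, 0.0]
ft_force: [-0.4, -0.9, -0.2]
grip_width: 0.997
grasp_force: 0.0
```

Run:
```python
from h import *
im,kW=snap("wrist");cv2.imwrite("pics/w1.png",im)
for t in("sugar_shaker","spice_jar","cream_pot"):
  for r in manip.outline_of("wrist",t)[:3]: print(t,round(r["confidence"],2),r["bbox"],*fitcyl(r["mask"],kW,*DIM[t]))
```

```text
sugar_shaker 0.65 [297.8, 172.4, 341.8, 232.9] [ 0.61256859 -0.33294489] [-4.78868711 -5.58886959  4.78938257  5.04295632]
sugar_shaker 0.45 [49.1, 70.6, 182.6, 101.9] [ 0.46909249 -0.20363235] [ 13.35525301 -15.83613067 -17.41496195  16.29811329]
spice_jar 0.92 [374.5, 0.0, 459.2, 64.9] [ 0.71035123 -0.22172335] [-0.06849193 -6.65986044  0.0505695   9.79774784]
spice_jar 0.69 [274.1, 0.3, 333.0, 58.1] [ 0.62987576 -0.20139617] [-1.83958597 -9.85311585  1.83903031 14.61859151]
cream_pot 0.83 [132.8, 229.5, 215.1, 311.6] [ 0.46046282 -0.37082355] [-2.84558795 -4.13302893  3.34720952  4.22343708]
```

View pics/w1.png

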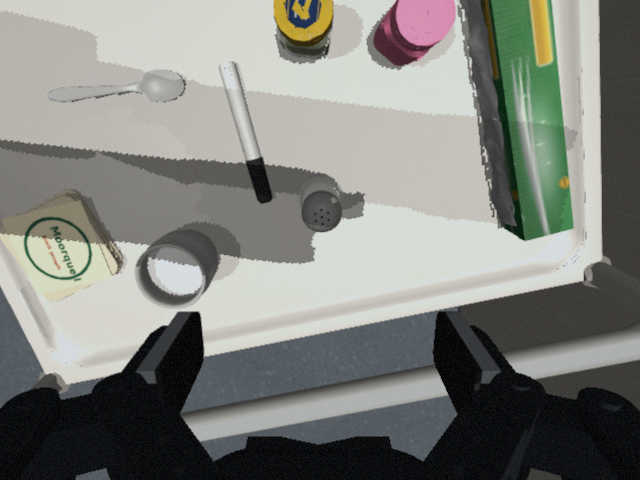

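The wrist picture shows the shaker (grey perforated cap) at (321,205), between the fingers. The spoon is at (115,88), the pot at (178,270) and the yellow and pink jars are at the top. All cameras agree on the shaker at about (0.612,-0.333), so I descend.

Scaled: 0.2255 m is 0.2819, 0.0015 m is 0.0019.

send_path([
  [[0, 0, 0], [0.0013, 0.0019, 0.075], 1],
  [[0, 0, 0], [0.0013, 0.0019, 0.15], 1],
  [[0, 0, 0], [0.0013, 0.0019, 0.225], 1],
  [[0, 0, 0], [0.0013, 0.0019, 0.2819], 1],
  [[0, 0, 0], [0.0013, 0.0019, 0.2819], 1],
  [[0, 0, 0], [0.0013, 0.0019, 0.2819], 0],
  [[0, 0, 0], [0.0013, 0.0019, 0.2819], 0],
  [[0, 0, 0], [0.0013, 0.0019, 0.2819], 0],
  [[0, 0, 0], [0.0013, 0.0019, 0.2819], 0],
  [[0, 0, 0], [0.0013, 0.0019, 0.2819], 0],
  [[0, 0, 0], [0.0013, 0.0019, 0.2819], 0],
  [[0, 0, 0], [0.0013, 0.0019, 0.2819], 0],
], grip_n=40)

```text
clock: 4.55
position: [0.6137, -0.3327, 0.0375]
ee_rot: [0.781, 0.624, 0.001, 0.001]
ft_force: [-2.4, 0.8, 8.9]
grip_width: 0.433
grasp_force: 39.5
```

send_path([
  [[0, 0, 0], [0, 0, -0.0375], 0],
  [[0, 0, 0], [0, 0, -0.1125], 0],
  [[0, 0, 0], [0, 0, -0.1875], 0],
  [[0, 0, 0], [0, 0, -0.2063], 0],
  [[0, 0, 0], [0, 0, -0.2063], 0],
])

```text
clock: 5.18
position: [0.6131, -0.3323, 0.2012]
ee_rot: [0.781, 0.624, 0.0, 0.001]
ft_force: [-0.7, -0.6, -2.2]
grip_width: 0.428
grasp_force: 40.2
```

Run:
```python
from h import *
goal(.5815,.2127,.2)
```

```text
row [0.002 0.001 0.   ] [ 5.245e-01 -1.514e-01  4.000e-04] n>= 8.7
```

Scaled: 0.58 m is 0.725, 0.06 m is 0.075.

send_path([
  [[0, 0, 0], [0.075, -0.0213, 0], 0],
  [[0, 0, 0], [0.15, -0.0425, 0], 0],
  [[0, 0, 0], [0.225, -0.0625, 0], 0],
  [[0, 0, 0], [0.725, -0.1888, 0], 0],
  [[0, 0, 0], [0.725, -0.1888, 0], 0],
  [[0, 0, 0], [0.725, -0.1888, 0], 0],
  [[0, 0, 0], [0.725, -0.1888, 0], 0],
  [[0, 0, 0], [0.725, -0.1888, 0], 0],
  [[0, 0, 0], [0.725, -0.1888, 0], 0],
  [[0, 0, 0], [0.725, -0.1888, 0], 0],
  [[0, 0, 0], [0.725, -0.1888, 0], 0],
  [[0, 0, 0], [0.725, -0.1888, 0], 0],
])

```text
clock: 6.68
position: [0.5934, 0.2656, 0.198]
ee_rot: [0.782, 0.624, -0.001, -0.0]
ft_force: [0.8, -0.3, -0.3]
grip_width: 0.428
grasp_force: 40.2
```

Run:
```python
from h import *
im,kW=snap("wrist");cv2.imwrite("pics/w2.png",im)
for t in("ring_small","ring_medium","ring_large"):
  for r in manip.outline_of("wrist",t)[:2]: print(t,round(r["confidence"],2),r["bbox"],*fitcyl(r["mask"],kW,*DIM[t]))
goal(.5815,.2127,.2)
```

```text
ring_small 0.8 [284.9, 231.7, 352.4, 267.2] [0.58554823 0.23078355] [ -2.91888233 -20.83077369   2.89704834  22.42137915]
ring_medium 0.92 [272.3, 100.5, 366.9, 200.8] [0.60440803 0.3121739 ] [-1.42675347 -0.35432711  1.41888221  0.52622996]
row [ 0.     0.001 -0.002] [-0.0541 -0.0005 -0.0005] n>= 0.9
```

View pics/w2.png

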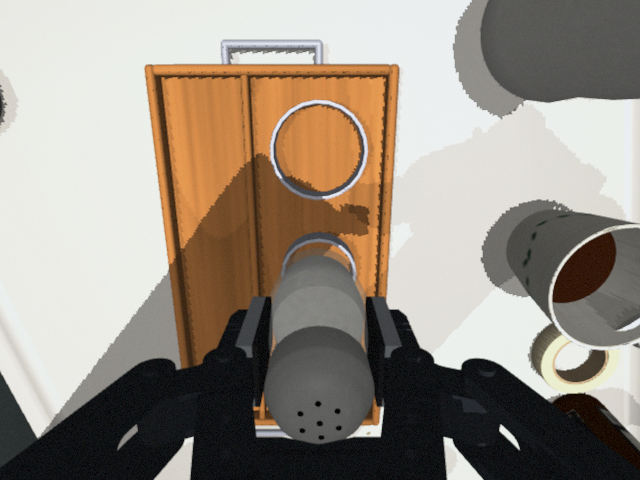

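The picture shows the shaker held upright at (320,340), with the small ring at (319,250) behind it and the medium ring at (319,150). The medium ring agrees with the averaged fit, so I place the shaker.

Scaled: 0.151 m is 0.1888, 0.149 m is 0.1863.

send_path([
  [[0, 0, 0], [-0.0375, 0, 0.0125], 0],
  [[0, 0, 0], [-0.0675, -0.0006, 0.05], 0],
  [[0, 0, 0], [-0.0675, -0.0006, 0.1125], 0],
  [[0, 0, 0], [-0.0675, -0.0006, 0.15], 0],
  [[0, 0, 0], [-0.0675, -0.0006, 0.1688], 0],
  [[0, 0, 0], [-0.0675, -0.0006, 0.1788], 0],
  [[0, 0, 0], [-0.0675, -0.0006, 0.1863], 0],
  [[0, 0, 0], [-0.0675, -0.0006, 0.1888], 0],
  [[0, 0, 0], [-0.0675, -0.0006, 0.1888], 0],
])

```text
clock: 8.0
position: [0.5815, 0.2145, 0.0493]
ee_rot: [0.781, 0.624, 0.0, 0.0]
ft_force: [0.5, -1.0, -0.8]
grip_width: 0.43
grasp_force: 40.2
```

Scaled: 0.002 m is 0.0025, -0.001 m is -0.0013.

send_path([
  [[0, 0, 0], [-0.0013, 0, 0.0025], 0],
  [[0, 0, 0], [-0.0013, 0, 0.0025], 0],
  [[0, 0, 0], [-0.0013, 0, 0.0025], 0.75],
  [[0, 0, 0], [-0.0013, 0, 0.0025], 0.75],
  [[0, 0, 0], [-0.0013, 0, 0.0025], 0.75],
  [[0, 0, 0], [-0.0013, 0, 0.0025], 0.75],
])

```text
clock: 8.75
position: [0.581, 0.2134, 0.0468]
ee_rot: [0.781, 0.624, 0.0, 0.0]
ft_force: [-0.2, -0.4, -0.8]
grip_width: 0.744
grasp_force: 0.0
```

send_path([
  [[0, 0, 0], [0, 0, -0.0625], 0.8],
  [[0, 0, 0], [0, 0, -0.1375], 0.8],
  [[0, 0, 0], [0, 0, -0.2125], 1],
  [[0, 0, 0], [0, 0, -0.25], 1],
  [[0, 0, 0], [0, 0, -0.25], 1],
])

```text
clock: 9.38
position: [0.582, 0.2141, 0.2498]
ee_rot: [0.781, 0.624, 0.002, 0.001]
ft_force: [-0.1, 0.6, -1.0]
grip_width: 1.002
grasp_force: 0.0
```

Run:
```python
from h import *
goal(.63,-.039,.245)
```

```text
row [ 0.004 -0.002  0.   ] [-0.2362  0.1028  0.0046] n>= 4.1
```

Now the sprinkle jar. I check it and the shaker from above.

Scaled: -0.236 m is -0.295, -0.12 m is -0.15.

send_path([
  [[0, 0, 0], [-0.075, 0.0313, 0], 1],
  [[0, 0, 0], [-0.15, 0.0625, 0], 1],
  [[0, 0, 0], [-0.295, 0.1288, 0], 1],
  [[0, 0, 0], [-0.295, 0.1288, 0], 1],
  [[0, 0, 0], [-0.295, 0.1288, 0], 1],
  [[0, 0, 0], [-0.295, 0.1288, 0], 1],
])

```text
clock: 10.12
position: [0.6288, -0.0397, 0.2456]
ee_rot: [0.782, 0.624, -0.001, -0.001]
ft_force: [0.1, 0.9, 0.1]
grip_width: 0.998
grasp_force: 0.0
```

Run:
```python
from h import *
im,kW=snap("wrist");cv2.imwrite("pics/w3.png",im)
for t in("sprinkle_jar","sugar_shaker","ring_small"):
  for r in manip.outline_of("wrist",t)[:2]: print(t,round(r["confidence"],2),r["bbox"],*fitcyl(r["mask"],kW,*DIM[t]))
goal(.63,-.039,.035)
```

```text
sprinkle_jar 0.85 [289.2, 168.2, 354.0, 236.7] [ 0.63039175 -0.03703589] [-3.03261618 -2.15624948  3.02066661  2.12761145]
sprinkle_jar 0.72 [378.0, 234.6, 449.1, 313.2] [ 0.69962243 -0.12116675] [-2.50555452 -2.70219415  2.06310305  2.63457257]
row [-0.    -0.     0.003] [-0.0014  0.0013  0.2117] n>= 3.4
```

View pics/w3.png

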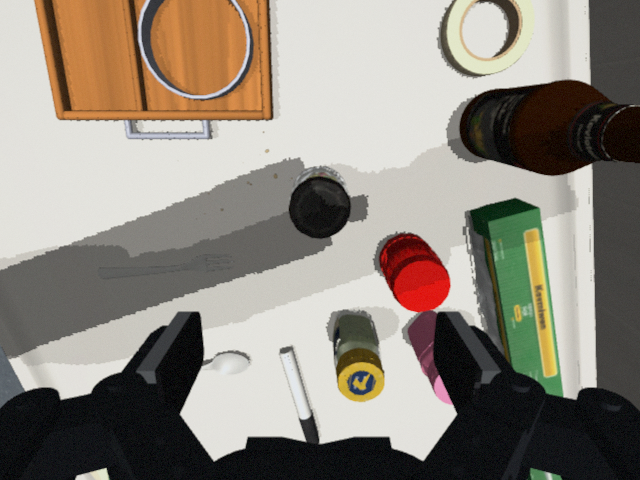

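The black-lidded jar is at (320,205), a plain black lid over coloured sweets, and the red look-alike is at (415,270). The black one fits the description and the red one is to be left alone. I grasp the black one.

Scaled: 0.21 m is 0.2625, 0.18 m is 0.225.

send_path([
  [[0, 0, 0], [0, 0.0013, 0.075], 1],
  [[0, 0, 0], [0.0013, 0.0013, 0.15], 1],
  [[0, 0, 0], [0.0013, 0.0013, 0.225], 1],
  [[0, 0, 0], [0.0013, 0.0013, 0.2625], 1],
  [[0, 0, 0], [0.0013, 0.0013, 0.2625], 1],
  [[0, 0, 0], [0.0013, 0.0013, 0.2625], 0],
  [[0, 0, 0], [0.0013, 0.0013, 0.2625], 0],
  [[0, 0, 0], [0.0013, 0.0013, 0.2625], 0],
  [[0, 0, 0], [0.0013, 0.0013, 0.2625], 0],
  [[0, 0, 0], [0.0013, 0.0013, 0.2625], 0],
  [[0, 0, 0], [0.0013, 0.0013, 0.2625], 0],
], grip_n=40)

```text
clock: 11.7
position: [0.6317, -0.0385, 0.0394]
ee_rot: [0.781, 0.624, 0.001, 0.001]
ft_force: [-1.8, 1.0, 8.5]
grip_width: 0.595
grasp_force: 40.8
```

send_path([
  [[0, 0, 0], [0, 0, -0.0375], 0],
  [[0, 0, 0], [0, 0, -0.1125], 0],
  [[0, 0, 0], [0, 0, -0.1875], 0],
  [[0, 0, 0], [0, 0, -0.2063], 0],
  [[0, 0, 0], [0, 0, -0.2063], 0],
])

```text
clock: 12.32
position: [0.631, -0.0388, 0.2032]
ee_rot: [0.781, 0.624, 0.001, 0.001]
ft_force: [0.5, 0.3, -2.9]
grip_width: 0.593
grasp_force: 43.0
```

Run:
```python
from h import *
goal(.6043,.3119,.2)
```

```text
row [ 0.003 -0.     0.   ] [ 0.3361 -0.1036  0.003 ] n>= 5.6
```

Scaled: 0.336 m is 0.42, 0.18 m is 0.225.

send_path([
  [[0, 0, 0], [0.075, -0.0225, 0], 0],
  [[0, 0, 0], [0.15, -0.045, 0], 0],
  [[0, 0, 0], [0.225, -0.0688, 0], 0],
  [[0, 0, 0], [0.42, -0.1295, 0], 0],
  [[0, 0, 0], [0.42, -0.1295, 0], 0],
  [[0, 0, 0], [0.42, -0.1295, 0], 0],
  [[0, 0, 0], [0.42, -0.1295, 0], 0],
  [[0, 0, 0], [0.42, -0.1295, 0], 0],
  [[0, 0, 0], [0.42, -0.1295, 0.0625], 0],
  [[0, 0, 0], [0.42, -0.1295, 0.1125], 0],
  [[0, 0, 0], [0.42, -0.1295, 0.15], 0],
  [[0, 0, 0], [0.42, -0.1295, 0.175], 0],
  [[0, 0, 0], [0.42, -0.1295, 0.1875], 0],
  [[0, 0, 0], [0.42, -0.1295, 0.1938], 0],
  [[0, 0, 0], [0.42, -0.1295, 0.1938], 0],
  [[0, 0, 0], [0.42, -0.1295, 0.1938], 0],
])

```text
clock: 14.32
position: [0.6042, 0.312, 0.0476]
ee_rot: [0.781, 0.624, 0.001, 0.0]
ft_force: [-1.3, -0.0, -2.8]
grip_width: 0.593
grasp_force: 43.0
```

Scaled: 0.001 m is 0.0013.

send_path([
  [[0, 0, 0], [0, 0, 0.0013], 0],
  [[0, 0, 0], [0, 0, 0.0013], 0.85],
  [[0, 0, 0], [0, 0, 0.0013], 0.85],
  [[0, 0, 0], [0, 0, 0.0013], 0.85],
  [[0, 0, 0], [0, 0, 0.0013], 0.85],
])

```text
clock: 14.95
position: [0.6037, 0.3118, 0.0457]
ee_rot: [0.781, 0.624, -0.0, 0.0]
ft_force: [-0.4, 1.0, -0.5]
grip_width: 0.85
grasp_force: 0.0
```

send_path([
  [[0, 0, 0], [0, 0, -0.0625], 0.85],
  [[0, 0, 0], [0, 0, -0.1375], 0.85],
  [[0, 0, 0], [0, 0, -0.2125], 1],
  [[0, 0, 0], [0, 0, -0.25], 1],
  [[0, 0, 0], [0, 0, -0.25], 1],
])

```text
clock: 15.58
position: [0.6046, 0.3126, 0.2489]
ee_rot: [0.781, 0.624, 0.002, 0.0]
ft_force: [0.1, -0.2, -0.5]
grip_width: 0.996
grasp_force: 0.0
```

Run:
```python
from h import *
im,kW=snap("wrist");cv2.imwrite("pics/w4.png",im)
goal(.462,-.3715,.245)
```

```text
row [ 0.001 -0.001  0.   ] [-0.698   0.0127  0.0009] n>= 11.2
```

Scaled: -0.698 m is -0.8725, -0.12 m is -0.15.

send_path([
  [[0, 0, 0], [-0.075, 0, 0], 1],
  [[0, 0, 0], [-0.15, 0, 0], 1],
  [[0, 0, 0], [-0.8725, 0.0159, 0], 1],
  [[0, 0, 0], [-0.8725, 0.0159, 0], 1],
  [[0, 0, 0], [-0.8725, 0.0159, 0], 1],
  [[0, 0, 0], [-0.8725, 0.0159, 0], 1],
  [[0, 0, 0], [-0.8725, 0.0159, 0], 1],
  [[0, 0, 0], [-0.8725, 0.0159, 0], 1],
  [[0, 0, 0], [-0.8725, 0.0159, 0], 1],
  [[0, 0, 0], [-0.8725, 0.0159, 0], 1],
  [[0, 0, 0], [-0.8725, 0.0159, 0], 1],
  [[0, 0, 0], [-0.8725, 0.0159, 0], 1],
  [[0, 0, 0], [-0.8725, 0.0159, 0], 1],
])

```text
clock: 17.25
position: [0.4609, -0.372, 0.2443]
ee_rot: [0.782, 0.623, -0.0, -0.001]
ft_force: [0.3, 1.2, -0.1]
grip_width: 1.003
grasp_force: 0.0
```

Run:
```python
from h import *
np.set_printoptions(precision=4,suppress=True)
im,kW=snap("wrist");cv2.imwrite("pics/w5.png",im)
for t in("cream_pot",):
  for r in manip.outline_of("wrist",t)[:2]: print(t,round(r["confidence"],2),r["bbox"],*fitcyl(r["mask"],kW,*DIM[t]))
for r in manip.outline_of("wrist","teaspoon")[:2]: print(r["confidence"],r["bbox"],*flat(r["mask"],kW))
im,kW=snap("top");cv2.imwrite("pics/top1.png",im)
for t in("sugar_shaker","sprinkle_jar"):
  for r in manip.outline_of("top",t)[:2]: print(t,round(r["confidence"],2),r["bbox"],*fitcyl(r["mask"],kW,DIM[t][0],DIM[t][1]+.008,DIM[t][2]+.008))
goal(.462,-.3715,.035)
p=np.hstack([cv2.resize(im[150:330,130:330],None,fx=2,fy=2),cv2.resize(cv2.imread("pics/w5.png"),(480,360))[:,:400]]);cv2.imwrite("pics/c5.png",p)
```

```text
cream_pot 0.82 [278.8, 157.0, 357.4, 246.2] [ 0.4618 -0.3705] [-1.2324 -1.7989  1.2257  1.7975]
0.97 [179.0, 0.3, 333.0, 14.4] [ 0.4444 -0.2016] -12.944113 [ 10.5498 128.5596]
sugar_shaker 0.94 [215.2, 217.0, 237.6, 246.7] [0.5754 0.2051] [-3.1019 -1.7225  3.3522  1.8385]
sprinkle_jar 0.87 [373.0, 164.8, 404.2, 188.1] [ 0.6961 -0.1231] [-0.161  -1.4346  0.1483  1.519 ]
sprinkle_jar 0.78 [159.1, 209.2, 196.7, 233.0] [0.6011 0.3107] [-0.8005 -0.5705  0.8523  0.5999]
row [ 0.    -0.     0.003] [-0.0013 -0.0002  0.2109] n>= 3.4
```

View pics/c5.png

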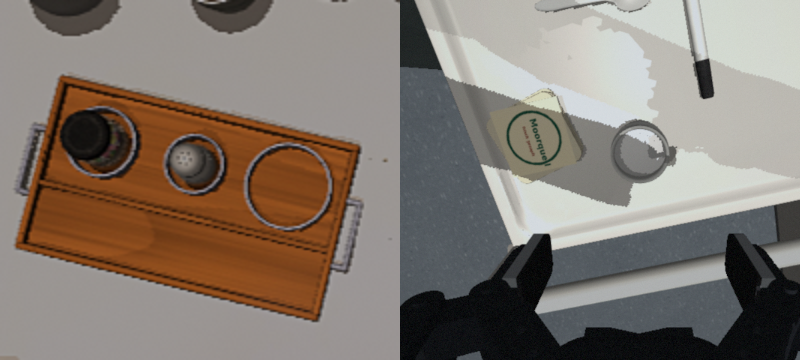

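The crop shows the shaker at (195,165) and the jar at (95,140) standing in their rings. The pot at (640,150) is free of the card stack. I grasp the pot.

Scaled: 0.22 m is 0.275, 0.2 m is 0.25.

send_path([
  [[0, 0, 0], [0.0013, 0, 0.075], 1],
  [[0, 0, 0], [0.0013, 0.0006, 0.15], 1],
  [[0, 0, 0], [0.0013, 0.0006, 0.2125], 1],
  [[0, 0, 0], [0.0013, 0.0006, 0.25], 1],
  [[0, 0, 0], [0.0013, 0.0006, 0.275], 1],
  [[0, 0, 0], [0.0013, 0.0006, 0.275], 1],
  [[0, 0, 0], [0.0013, 0.0006, 0.275], 0],
  [[0, 0, 0], [0.0013, 0.0006, 0.275], 0],
  [[0, 0, 0], [0.0013, 0.0006, 0.275], 0],
  [[0, 0, 0], [0.0013, 0.0006, 0.275], 0],
  [[0, 0, 0], [0.0013, 0.0006, 0.275], 0],
], grip_n=40)

```text
clock: 18.92
position: [0.4633, -0.3714, 0.028]
ee_rot: [0.781, 0.624, 0.0, 0.001]
ft_force: [-2.7, 1.4, 5.5]
grip_width: 0.767
grasp_force: 44.2
```

send_path([
  [[0, 0, 0], [0, 0, -0.0375], 0],
  [[0, 0, 0], [0, 0, -0.1125], 0],
  [[0, 0, 0], [0, 0, -0.1875], 0],
  [[0, 0, 0], [0, 0, -0.22], 0],
  [[0, 0, 0], [0, 0, -0.22], 0],
])

```text
clock: 19.55
position: [0.4637, -0.3716, 0.2054]
ee_rot: [0.781, 0.624, 0.001, 0.003]
ft_force: [0.7, -0.1, -1.3]
grip_width: 0.764
grasp_force: 45.8
```

Run:
```python
from h import *
goal(.559,.1128,.2)
```

```text
row [0.006 0.003 0.   ] [ 0.4936 -0.0142  0.004 ] n>= 7.9
```

Scaled: 0.4936 m is 0.617, 0.168 m is 0.21.

send_path([
  [[0, 0, 0], [0.075, -0.0025, 0], 0],
  [[0, 0, 0], [0.15, -0.005, 0], 0],
  [[0, 0, 0], [0.225, -0.0075, 0], 0],
  [[0, 0, 0], [0.617, -0.0178, 0], 0],
  [[0, 0, 0], [0.617, -0.0178, 0], 0],
  [[0, 0, 0], [0.617, -0.0178, 0], 0],
  [[0, 0, 0], [0.617, -0.0178, 0], 0],
  [[0, 0, 0], [0.617, -0.0178, 0], 0],
  [[0, 0, 0], [0.617, -0.0178, 0], 0],
  [[0, 0, 0], [0.617, -0.0178, 0], 0],
  [[0, 0, 0], [0.617, -0.0178, 0.0625], 0],
  [[0, 0, 0], [0.617, -0.0178, 0.125], 0],
  [[0, 0, 0], [0.617, -0.0178, 0.1625], 0],
  [[0, 0, 0], [0.617, -0.0178, 0.1875], 0],
  [[0, 0, 0], [0.617, -0.0178, 0.2025], 0],
  [[0, 0, 0], [0.617, -0.0178, 0.2088], 0],
  [[0, 0, 0], [0.617, -0.0178, 0.21], 0],
  [[0, 0, 0], [0.617, -0.0178, 0.21], 0],
])

```text
clock: 21.8
position: [0.5578, 0.1132, 0.0361]
ee_rot: [0.782, 0.624, -0.0, 0.001]
ft_force: [-11.2, -3.5, 17.7]
grip_width: 0.768
grasp_force: 47.7
```

Run:
```python
from h import *
im=manip.camera("scene");im2=manip.camera("top");w=manip.camera("wrist")
cv2.imwrite("pics/c6.png",np.hstack([cv2.resize(im[230:400,150:350],None,fx=2,fy=2,interpolation=2),cv2.resize(w,(400,340))]))
```

```text
(no output)
```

View pics/c6.png

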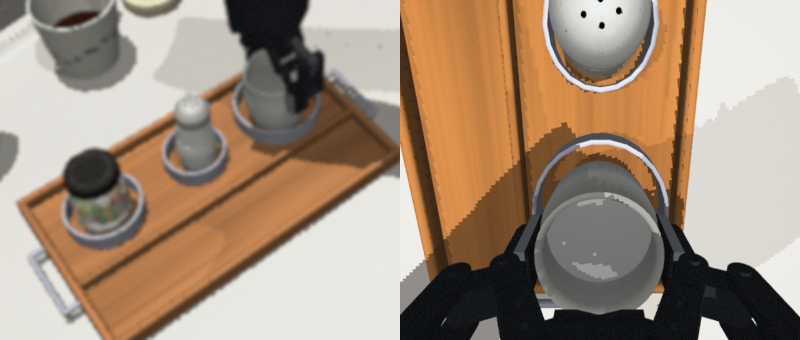

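The pot is inside the large ring at (275,95) on the left, pressing lightly. I ease up slightly, release and lift.

Scaled: -0.001 m is -0.0013.

send_path([
  [[0, 0, 0], [0, 0, -0.0013], 0],
  [[0, 0, 0], [0, 0, -0.0013], 1],
  [[0, 0, 0], [0, 0, -0.0013], 1],
  [[0, 0, 0], [0, 0, -0.0013], 1],
  [[0, 0, 0], [0, 0, -0.0013], 1],
])

```text
clock: 22.58
position: [0.5578, 0.1137, 0.0348]
ee_rot: [0.781, 0.624, 0.0, 0.0]
ft_force: [-0.0, -0.5, 0.5]
grip_width: 1.0
grasp_force: 0.0
```

send_path([
  [[0, 0, 0], [0, 0, -0.0375], 1],
  [[0, 0, 0], [0, 0, -0.1], 1],
  [[0, 0, 0], [0, 0, -0.175], 1],
  [[0, 0, 0], [0, 0, -0.25], 1],
  [[0, 0, 0], [0, 0, -0.25], 1],
])

```text
clock: 23.2
position: [0.5599, 0.1146, 0.24]
ee_rot: [0.781, 0.624, 0.004, 0.002]
ft_force: [0.9, 0.2, -0.8]
grip_width: 0.998
grasp_force: 0.0
```

Run:
```python
from h import *
print("spoon high"); goal(.49,-.20,.25,-10)
```

```text
spoon high
row [ 0.004 -0.009  1.522] [-0.3222  0.0015 -0.011 ] n>= 8.1
```

Scaled: -0.322 m is -0.4025, -0.12 m is -0.15, 1.522 rad is 0.2422.

send_path([
  [[0, 0, 0.0299], [-0.075, 0, 0], 1],
  [[0, 0, 0.0598], [-0.15, 0, 0], 1],
  [[0, 0, 0.2422], [-0.4025, 0.0019, -0.0138], 1],
  [[0, 0, 0.2422], [-0.4025, 0.0019, -0.0138], 1],
  [[0, 0, 0.2422], [-0.4025, 0.0019, -0.0138], 1],
  [[0, 0, 0.2422], [-0.4025, 0.0019, -0.0138], 1],
  [[0, 0, 0.2422], [-0.4025, 0.0019, -0.0138], 1],
  [[0, 0, 0.2422], [-0.4025, 0.0019, -0.0138], 1],
  [[0, 0, 0.2422], [-0.4025, 0.0019, -0.0138], 0.6],
  [[0, 0, 0.2422], [-0.4025, 0.0019, -0.0138], 0.6],
  [[0, 0, 0.2422], [-0.4025, 0.0019, -0.0138], 0.6],
  [[0, 0, 0.2422], [-0.4025, 0.0019, -0.0138], 0.6],
])

```text
clock: 24.7
position: [0.488, -0.2007, 0.2458]
ee_rot: [0.996, -0.086, 0.0, 0.0]
ft_force: [0.6, -1.1, 0.1]
grip_width: 0.6
grasp_force: 0.0
```

Run:
```python
from h import *
np.set_printoptions(precision=4,suppress=True)
im,kW=snap("wrist");cv2.imwrite("pics/w7.png",im)
for t in("teaspoon","cake_fork"):
  for r in manip.outline_of("wrist",t)[:2]: print(t,r["confidence"],r["bbox"],*flat(r["mask"],kW))
im,kW=snap("top");cv2.imwrite("pics/top2.png",im)
for r in manip.outline_of("top","teaspoon")[:2]: print(r["confidence"],*flat(r["mask"],kW))
for r in manip.outline_of("top","cream_pot")[:2]: print(fitcyl(r["mask"],kW,.068,.008,.074))
```

```text
teaspoon 0.93 [306.5, 172.5, 333.3, 296.0] [ 0.4467 -0.196 ] -10.412129 [ 26.4915 129.4607]
cake_fork 0.73 [189.3, 181.2, 220.4, 309.0] [ 0.4555 -0.0785] -8.172419 [ 17.3033 137.0759]
cake_fork 0.57 [233.9, 1.7, 300.9, 62.7] [ 0.6365 -0.183 ] 80.07935 [59.2701 49.2255]
0.68 [ 0.4336 -0.2002] -4.1692777 [ 23.6472 107.6481]
0.31 [0.5673 0.0965] 28.260439 [90.4057 34.2241]
(array([0.5579, 0.1151]), array([-0.8894, -1.119 ,  0.9385,  1.1693]))
```

View pics/w7.png

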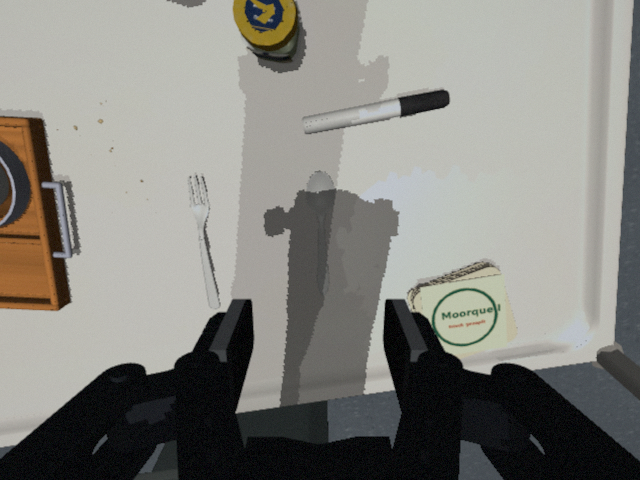

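The spoon's bowl is at (320,180) and its tail at (325,296). The fork with tines is left, at (205,240). The rounded bowl fits the teaspoon.

Run:
```python
from h import *
goal(.447,-.197,.001,-8)
im=cv2.imread("pics/w7.png")[150:320,170:370];cv2.imwrite("pics/w7c.png",cv2.resize(im,None,fx=3,fy=3,interpolation=2))
```

```text
row [ 0.    -0.    -0.034] [-0.0411  0.0035  0.2448] n>= 4.0
```

View pics/w7c.png

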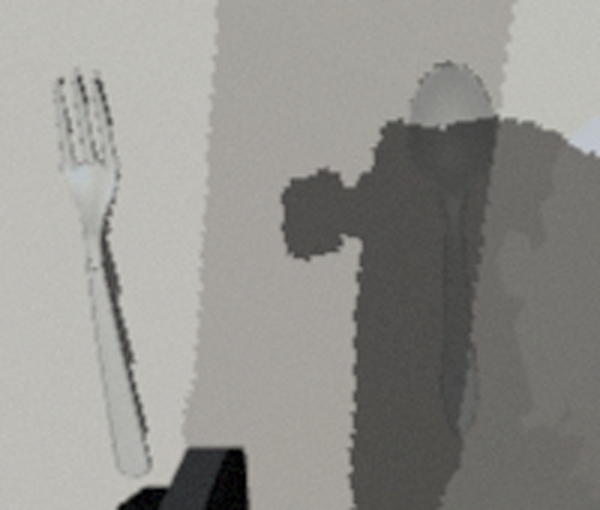

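The enlarged crop confirms it: the right-hand piece has an oval bowl at (450,100) and no tines, so it is the teaspoon. I go down.

Scaled: 0.2445 m is 0.3056, 0.0035 m is 0.0044, -0.034 rad is -0.0054.

send_path([
  [[0, 0, -0.0054], [-0.025, 0.0025, 0.075], 0.6],
  [[0, 0, -0.0054], [-0.0514, 0.0044, 0.15], 0.6],
  [[0, 0, -0.0054], [-0.0514, 0.0044, 0.225], 0.6],
  [[0, 0, -0.0054], [-0.0514, 0.0044, 0.2688], 0.6],
  [[0, 0, -0.0054], [-0.0514, 0.0044, 0.2938], 0.6],
  [[0, 0, -0.0054], [-0.0514, 0.0044, 0.3038], 0.6],
  [[0, 0, -0.0054], [-0.0514, 0.0044, 0.3056], 0.6],
  [[0, 0, -0.0054], [-0.0514, 0.0044, 0.3056], 0.6],
  [[0, 0, -0.0054], [-0.0514, 0.0044, 0.3056], 0],
  [[0, 0, -0.0054], [-0.0514, 0.0044, 0.3056], 0],
  [[0, 0, -0.0054], [-0.0514, 0.0044, 0.3056], 0],
  [[0, 0, -0.0054], [-0.0514, 0.0044, 0.3056], 0],
  [[0, 0, -0.0054], [-0.0514, 0.0044, 0.3056], 0],
  [[0, 0, -0.0054], [-0.0514, 0.0044, 0.3056], 0],
], grip_n=40)

```text
clock: 26.75
position: [0.4474, -0.1972, 0.0022]
ee_rot: [0.998, -0.07, 0.001, 0.0]
ft_force: [-2.2, 1.2, 6.9]
grip_width: 0.217
grasp_force: 38.8
```

Scaled: -0.15 m is -0.1875, -0.1 m is -0.125.

send_path([
  [[0, 0, 0], [0, 0, -0.025], 0],
  [[0, 0, 0], [0, 0, -0.0625], 0],
  [[0, 0, 0], [0, 0, -0.125], 0],
  [[0, 0, 0], [0, 0, -0.1875], 0],
  [[0, 0, 0], [0, 0, -0.1875], 0],
])

```text
clock: 27.38
position: [0.4492, -0.1979, 0.1554]
ee_rot: [0.998, -0.07, 0.004, 0.001]
ft_force: [-0.8, 0.1, 0.2]
grip_width: 0.218
grasp_force: 39.2
```

Run:
```python
from h import *
im,kW=snap("wrist");cv2.imwrite("pics/w8.png",im)
goal(.4933,.2328,.15,77.2)
```

```text
row [ 0.004 -0.002 -1.488] [-0.0152 -0.4324  0.0024] n>= 7.9
```

View pics/w8.png

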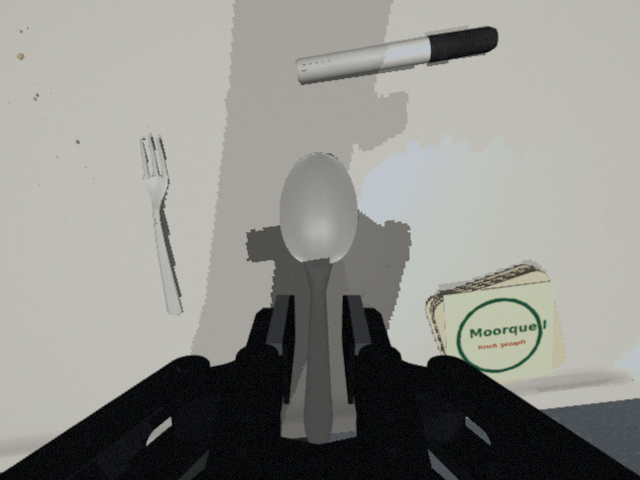

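The spoon is held at the middle and aligned with the tool axis (bowl at (318,210)). I carry it to the channel.

Scaled: -0.4324 m is -0.5405, -0.1 m is -0.125, -1.488 rad is -0.2368.

send_path([
  [[0, 0, -0.0299], [0, -0.0625, 0], 0],
  [[0, 0, -0.0598], [-0.0063, -0.125, 0], 0],
  [[0, 0, -0.2368], [-0.019, -0.5405, 0], 0],
  [[0, 0, -0.2368], [-0.019, -0.5405, 0], 0],
  [[0, 0, -0.2368], [-0.019, -0.5405, 0], 0],
  [[0, 0, -0.2368], [-0.019, -0.5405, 0], 0],
  [[0, 0, -0.2368], [-0.019, -0.5405, 0], 0],
  [[0, 0, -0.2368], [-0.019, -0.5405, 0], 0],
  [[0, 0, -0.2368], [-0.019, -0.5405, 0], 0],
  [[0, 0, -0.2368], [-0.019, -0.5405, 0], 0],
  [[0, 0, -0.2368], [-0.019, -0.5405, 0], 0],
  [[0, 0, -0.2368], [-0.019, -0.5405, 0.0625], 0],
  [[0, 0, -0.2368], [-0.019, -0.5405, 0.1125], 0],
  [[0, 0, -0.2368], [-0.019, -0.5405, 0.125], 0],
  [[0, 0, -0.2368], [-0.019, -0.5405, 0.125], 0],
])

```text
clock: 29.3
position: [0.4926, 0.233, 0.0518]
ee_rot: [0.782, 0.624, -0.0, 0.0]
ft_force: [-0.6, 0.2, -0.6]
grip_width: 0.217
grasp_force: 39.2
```

Run:
```python
from h import *
im,kW=snap("wrist");cv2.imwrite("pics/w9.png",im)
goal(.4933,.2328,.0115,77.2)
for c in(.0315,-.0315): print(proj([[.5474+.975*(-.0555+c)+.2215*.06,.2205-.2215*(-.0555+c)+.975*.06,.022]],*kW))
```

```text
row [ 0.001 -0.001 -0.   ] [-0.0006  0.0003  0.0411] n>= 0.7
[[394.51402141 154.4756809 ]]
[[246.18422236 154.63110994]]
```

View pics/w9.png

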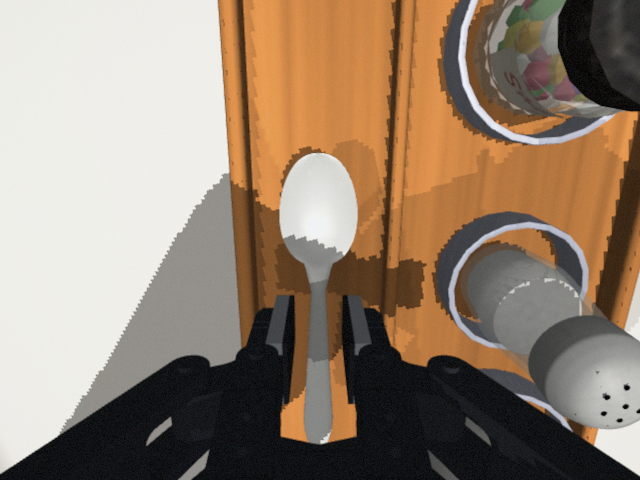

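The spoon hangs at col 318, midway between the outer wall (about 245) and the divider (about 392). I lower and release it.

Units first: shifts go in shares of 0.8 m and turns go in shares of 2 pi rad. So 0.0405 m is 0.0506, 0.038 m is 0.0475.

send_path([
  [[0, 0, 0], [0, 0, 0.025], 0],
  [[0, 0, 0], [0, 0, 0.0413], 0],
  [[0, 0, 0], [0, 0, 0.0475], 0],
  [[0, 0, 0], [0, 0, 0.0506], 0],
  [[0, 0, 0], [0, 0, 0.0506], 0],
  [[0, 0, 0], [0, 0, 0.0506], 0],
])

```text
clock: 30.1
position: [0.4925, 0.2334, 0.0112]
ee_rot: [0.781, 0.624, 0.0, 0.0]
ft_force: [-0.1, 0.3, 1.0]
grip_width: 0.217
grasp_force: 39.2
```

send_path([
  [[0, 0, 0], [0, 0, 0], 0.3],
  [[0, 0, 0], [0, 0, 0], 0.3],
  [[0, 0, 0], [0, 0, 0], 0.3],
  [[0, 0, 0], [0, 0, -0.025], 0.3],
  [[0, 0, 0], [0, 0, -0.075], 0.3],
  [[0, 0, 0], [0, 0, -0.15], 0.3],
  [[0, 0, 0], [0, 0, -0.225], 0.3],
  [[0, 0, 0], [0, 0, -0.275], 0.3],
  [[0, 0, 0], [-0.075, -0.075, -0.275], 0.3],
  [[0, 0, 0], [-0.15, -0.125, -0.275], 0.3],
  [[0, 0, 0], [-0.25, -0.125, -0.275], 0.3],
  [[0, 0, 0], [-0.3125, -0.125, -0.275], 0.3],
  [[0, 0, 0], [-0.3125, -0.125, -0.275], 0.3],
  [[0, 0, 0], [-0.3125, -0.125, -0.275], 0.3],
])

```text
clock: 31.85
position: [0.339, 0.0103, 0.2319]
ee_rot: [0.782, 0.623, 0.001, 0.001]
ft_force: [-0.1, 0.6, 0.9]
grip_width: 0.301
grasp_force: 0.0
```

Run:
```python
from h import *
im,kW=snap("top");s=manip.camera("scene")
cv2.imwrite("pics/c9.png",np.hstack([cv2.resize(im[150:330,130:330],None,fx=2,fy=2,interpolation=2),cv2.resize(s[210:390,150:350],None,fx=2,fy=2,interpolation=2)]))
```

```text
(no output)
```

View pics/c9.png

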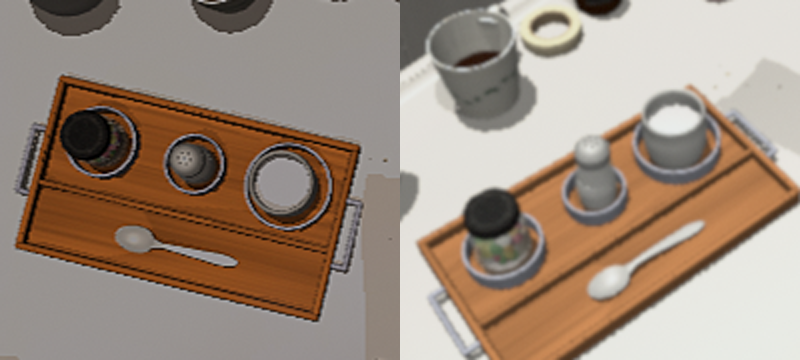

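All three containers stand upright in their rings, and the spoon lies lengthwise in the channel (bowl at (133,237), tail at (237,262)). I hand the job in.

```bash
python3 -c "
from workcell import manip
print(manip.hand_in())"
```

```text
the job is handed in; nothing more can be done
None
```

The caddy is loaded and handed in at about 32 s: shaker, sprinkle jar and cream pot stand upright in the small, medium and large rings, the teaspoon lies flat along the channel, and I did not touch the spice jar, cake fork or look-alikes.

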